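Take the twist cap off the lamp board's spare post

ROBOT

A 6-joint arm with a two-finger parallel gripper is mounted at the origin on the work surface. World frame = base frame: x ahead of the robot, y to its left, z up, the work surface at z = 0. Lengths are in mm, angles in rad, forces in N, time in s.
With the tool pointing down it reaches from about 325 to 900 mm from the base axis. Payload 6.1 kg.
Tool frame: the origin (TCP) lies midway between the tips of the shut fingers; the grasp point (between the pads) lies 19 mm behind it (r.grip_depth is the z of the grasp point in the tool frame, in mm); z points along the fingers, y is the line along which they close (so a half turn about z gives the same grasp; the last joint's range is limited). The gripper opens to 87 mm and grips with 3 to 60 N. Pads are 19 mm wide; open, the fingers measure 117 mm over their backs; the gripper's body (75 mm by 190 mm) begins 51 mm behind the grasp point.
Start: joints at [1.07, 0.22, 1.526, -0, 1.395, -0.126], TCP at [228.802, 581.606, 222.538] pointing down, gripper open.
Joint ranges: [-2.98, 2.98], [-0.91, 2.08], [0.09, 2.57], [-1.24, 4.39], [0.2, 2.65], [-2.68, 2.68]. Speed limits (rad/s): [2.57, 2.57, 3.01, 3.14, 3.14, 3.14].

INTERFACE

Orientations are given as a unit quaternion [x, y, z, w].
In Python, from station import sensors, optics, sign_off, nets, r gives the robot as it stands.
- The arm moves only by the tool jog_arm, never from a script. Its arguments are lists of equal length, an entry for each row: "slide": the shift along the tool's x, y, z in units of 0.75 m (1.0 is 0.75 m), a list of three; "delta_rot": the turn, a rotation vector about the tool's x, y, z in units of pi/2 rad (1.0 is pi/2 rad), a list of three. In form: {"slide": [[dx, dy, dz], ...], "delta_rot": [[ax, ay, az], ...]}. A call has 1 to 10 rows; each row shifts and turns the commanded pose from where the row before left it, along the tool's axes as they then stand; what a row does not reach is not made up. A row lasts 1/8 s, in which the tool goes at most 62.5 mm and 10.7 degrees, less where a joint would pass 70% of its speed; a pose out of reach is approached as far as the arm can. A call with a number of a shift or a turn outside -1 to 1 is refused whole. A call with a gripper value outside its range is refused whole. "hand" is the opening, from 0 (shut) to 1 (fully open), set as the call begins (left out, the last holds). The fingers move at their own pace and stop on an object; "squeeze" is the grip in N (left out, the last holds). Time passes only in rows, so rows that do not move let the fingers close. It gives the time, the measured TCP pose, the force, the opening and the grip force at its end, in the units of the state.
- sensors.read_state(): the state, without advancing time (a new reading comes with each control period).
- optics.read_camera(name): name is "side" or "top" or "wrist"; returns the picture (384x512x3 uint8, blue, green, red); there is no depth.
- optics.camera_info(name): a dict with "fovy" (degrees; the focal length in pixels is half the picture's height over the tangent of half this angle, whatever the lens; pixels are square), "cx", "cy" (the principal point, pixels), "R" (3x3) and "t" (3): a world point X has camera coordinates R X + t. Camera axes: x right, y down, z forward; pixel columns grow to the right and rows downward; lengths in mm; the calibration is good to about 2 mm. A picture is of the moment at which its call begins: read the wrist's pose just before it. camera_info takes no time and is no camera call; for the wrist camera it gives the pose at the moment of the call.
- sign_off(): hands the job in; it is judged then, once.
Trained networks look in the newest picture that a camera, given by its name, has taken for a name from the list of things; names that differ only in an ending like _2 or _b are one class to them, and where a whole thing is asked for, a point or a joint stands for the part that bears it (a point fixed in the world has none). Each returns a list of dicts, best first, with "conf" (0 to 1); they miss things now and then, are a little off and sometimes report something else, mostly with a low value. They report only what shows in the picture. A call takes as long as a camera call.
- nets.trace(query, camera): "pixels" (384x512 bool, what is visible of it).
- nets.spot_point(query, camera): "at" ([x, y, z] in mm, in world coordinates, good to about 4 mm: a listed point, or the origin of a listed thing).
The state is a dict: "time_s": time; "joint_pos": joint angles; "joint_velocities": joint speeds; "tau": joint torques, N m; "ee_pos": TCP position; "eef_rot": TCP orientation; "wrist_force": force on the tool from outside, world axes, zero at the start; "moment": the same for the moment, N m; "opening": finger opening in mm; "gripper_force": force on a finger pad.
Only numpy, scipy, OpenCV 4.12 (cv2) and the standard library are available. Lean on these libraries where they do the work, as an engineer would, in place of code of your own. Each camera call takes 0.05 s, during which the arm holds its last target. There are 200 camera calls.

TASK

The puzzle lamp is to move over to the spare post of its wooden board, so take off the ribbed black cap that covers that post: it has a coarse thread that may be right-handed or left-handed, and nothing shows which, so feel which way it loosens, unscrew it and lift it off. Finish while still holding the cap in the gripper, still and straight above the post, about 4 cm or more clear of it; do not put it down or let go. Leave the mug, the tape measure and the glue bottle where they stand.

Things in the scene. Friction and masses are not known exactly. Their poses are not given: they have to be found in the camera images.
- cap: Loose ribbed black plastic cap over the spare post: an upright cylinder 52 mm in diameter (any grasp yaw serves), 36 mm high, about 60 g, flat steel disc on top. Origin: centre of its open underside, z up, 19 mm above the board's top (44 mm above the table) at the start. It has about 3 mm of sideways play. In about half of the cases it loosens anticlockwise seen from above, else clockwise.
- cap_top (a point): Centre of the cap's top, 36 mm above its underside. Coarse two-start thread: the loosening way the cap turns freely, hardly rising, and lifts straight off at 60 to 130 degrees from its start (aim at 75). The other way it stops hard within about 15 degrees: the moment about the vertical rises or the fingers slip on it. Until loosened it cannot be pulled off.
- lamp_board: Fixed wooden board, 130 mm (its x) by 300 mm (its y) by 25 mm thick. Origin: centre of its underside, on the table. At its y = -90 mm stands the steel hub of the lamp (52 mm in diameter, 58 mm high); its arm leans away towards -y, up to 280 mm above the table; at y = +90 mm stands the spare post under the cap.
- post_top (a point): Centre of the top of the spare post, a fixed upright steel post 50 mm high over the board (its top is 75 mm above the table), inside the cap.
- mug: Bystander: white mug, 80 mm in diameter, 90 mm high, origin at the centre of its underside.
- tape_measure: Bystander: grey tape measure lying flat, 65 by 65 by 32 mm, origin at the centre of its underside.
- glue_bottle: Bystander: white bottle of puzzle glue, 52 mm in diameter, 120 mm high, origin at the centre of its underside.

How it is judged:
By the outcome, as a careful person would: the job done as asked, in the order asked, and still so for the second after the job is handed in, while the arm keeps its last pose, push and grip.
It also fails if it takes over 45 s, if anything falls off the work surface, if the arm or the gripper's body presses on something with over 40 N, if the wrist force passes 120 N, or if a joint passes its speed limit or range.

## Working session

There is one attempt and no reset: what is moved stays moved. The work goes in short steps, Python scripts to look and compute and a tool call to move; the robot and the scene stay as the last step left them, time stands still between calls to the robot, and variables do not carry over. Pictures are saved under pics/ and viewed, at most 10 in all, crops included, and the job is handed in when it is done.

Besides the shell and the picture viewer there is one more tool, called after ">>>" by a JSON object that holds its "fn" and its "kwargs". jog_arm: Moves the arm, as the interface text tells. Its arguments: {"type":"object","properties":{"slide":{"type":"array","items":{"type":"array","items":{"type":"number","minimum":-1,"maximum":1}}},"delta_rot":{"type":"array","items":{"type":"array","items":{"type":"number","minimum":-1,"maximum":1}}},"hand":{"type":"number"},"squeeze":{"type":"number"}},"required":["slide","delta_rot"]}

```bash
mkdir -p pics
python3 - <<'E'
from station import sensors, optics, nets, r
import cv2, numpy as np
s=sensors.read_state(); print(s)
for c in("top","side"):
    cv2.imwrite(f"pics/{c}0.png",optics.read_camera(c))
    for q in("cap_top","cap","lamp_board","mug","tape_measure","glue_bottle"):
        print(c,q,[(np.round(d["at"]),round(d["conf"],2)) for d in nets.spot_point(q,c)[:2]])
a=[cv2.imread(f"pics/{c}0.png") for c in("top","side")]
cv2.imwrite("pics/b0.png",cv2.resize(np.hstack(a),(800,300)))
E
```

```text
{'time_s': 0.0, 'joint_pos': array([ 1.06988060e+00,  2.21251086e-01,  1.52762711e+00,  2.54502662e-05,
        1.39471947e+00, -1.26067456e-01]), 'joint_velocities': array([-0.00125381,  0.00033964,  0.00093206, -0.0007175 , -0.00037673,
        0.00124167]), 'tau': array([-2.12870589e-03, -4.94600093e+01, -3.87376821e+01,  6.96454500e-02,
        5.70202852e-02, -1.55381413e-04]), 'ee_pos': array([228.50032221, 581.04801211, 221.41334739]), 'eef_rot': array([ 1.86330869e-01,  9.82486540e-01, -9.49786260e-04, -3.21071229e-04]), 'wrist_force': array([0.46480078, 0.7055112 , 1.14721317]), 'moment': array([-0.02373687,  0.00295513,  0.01138182]), 'gripper_force': 0.0, 'opening': 86.6055471755945}
top cap_top [(array([561.,  84.,  76.]), 0.83)]
top cap [(array([556.,  86.,  43.]), 0.8), (array([580.,  -8.,   0.]), 0.46)]
top lamp_board [(array([581.,  -2.,  -2.]), 0.77)]
top mug [(array([731., -80.,  -4.]), 0.95), (array([578.,  -2.,  -2.]), 0.16)]
top tape_measure [(array([727., 111.,   5.]), 0.65)]
top glue_bottle [(array([559., 304.,   0.]), 0.71), (array([560.,  87.,  44.]), 0.66)]
side cap_top [(array([563.,  86.,  78.]), 0.91)]
side cap [(array([565.,  87.,  44.]), 0.73), (array([733., -78.,   7.]), 0.49)]
side lamp_board [(array([582.,  -3.,   2.]), 0.57)]
side mug [(array([733., -77.,   3.]), 0.91)]
side tape_measure [(array([732., 112.,   2.]), 0.81)]
side glue_bottle [(array([557., 302.,   2.]), 0.79)]
```

View pics/b0.png

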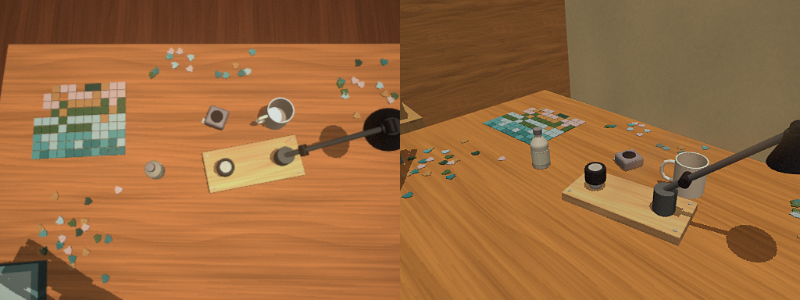

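The top view shows the board with the cap at (225,168) and the lamp hub at (285,156). The networks agree with the picture, putting the cap near (562, 86) mm. Next I move above it at a safe height.

>>> {"fn": "jog_arm", "kwargs": {"slide": [[-0.0655,-0.045,0],[-0.0655,-0.045,0],[-0.0655,-0.045,0],[-0.0655,-0.045,0],[-0.0655,-0.045,0],[-0.0655,-0.045,0],[-0.0655,-0.045,0],[-0.0655,-0.045,0],[-0.0655,-0.045,0],[-0.0655,-0.045,0]], "delta_rot": [[0,0,0],[0,0,0],[0,0,0],[0,0,0],[0,0,0],[0,0,0],[0,0,0],[0,0,0],[0,0,0],[0,0,0]], "hand": 1}}

```text
time_s: 1.95
ee_pos: [563.4, 85.9, 222.9]
eef_rot: [0.186, 0.982, 0.0, 0.0]
wrist_force: [1.3, 1.0, 0.4]
opening: 86.4
gripper_force: 0.0
```

>>> {"fn": "jog_arm", "kwargs": {"slide": [[0,0,0],[0,0,0],[0,0,0],[0,0,0],[0,0,0],[0,0,0],[0,0,0],[0,0,0]], "delta_rot": [[0,0,0.1],[0,0,0.1],[0,0,0.1],[0,0,0.1],[0,0,0.1],[0,0,0.08],[0,0,0],[0,0,0]]}}

```text
time_s: 2.95
ee_pos: [562.4, 87.7, 222.6]
eef_rot: [0.599, 0.801, 0.0, 0.0]
wrist_force: [0.3, -0.1, 0.3]
opening: 87.0
gripper_force: 0.0
```

```bash
cat > h.py <<'E'
from station import sensors, optics, nets
import numpy as np, cv2
from scipy.spatial.transform import Rotation as R
def tool(target):
    s=sensors.read_state(); d=np.array(target)-s["ee_pos"]
    return R.from_quat(s["eef_rot"]).inv().apply(d)/750
def st():
    s=sensors.read_state()
    for k in("time_s","joint_pos","ee_pos","wrist_force","moment","opening","gripper_force"): print(k,np.round(s[k],3))
    print("euler",R.from_quat(s["eef_rot"]).as_euler("ZYX",degrees=True).round(1))
E
python3 - <<'E'
from h import *
st()
I=optics.camera_info("wrist")
im=optics.read_camera("wrist"); cv2.imwrite("pics/w1.png",im)
print([(np.round(d["at"],1),round(d["conf"],2)) for d in nets.spot_point("cap_top","wrist")])
m=nets.trace("cap","wrist")
f=192/np.tan(np.radians(I["fovy"]/2))
for d in m[:2]:
    p=d["pixels"]; v,u=np.nonzero(p); print(d["conf"],p.sum(),u.mean(),v.mean(),u.min(),u.max(),v.min(),v.max())
# pixel->plane z=80
def bp(u,v,z):
    ray=I["R"].T@np.array([(u-I["cx"])/f,(v-I["cy"])/f,1]); c=-I["R"].T@I["t"]; return c+ray*(z-c[2])/ray[2]
print("cam",-I["R"].T@I["t"]); 
g=cv2.cvtColor(im,cv2.COLOR_BGR2GRAY)
for d in m[:1]:
    print("mid62",bp(u.mean(),v.mean(),62))
E
```

```text
time_s 2.95
joint_pos [ 0.016  0.088  1.675 -0.     1.379 -0.271]
ee_pos [562.405  87.691 222.587]
wrist_force [ 0.252 -0.07   0.347]
moment [-0.093  0.07   0.004]
opening 86.981
gripper_force 0.0
euler [106.5   0.  180. ]
[(array([558.4,  85.5,  78.8]), 0.87)]
0.95 1653 258.2534785238959 177.07259528130672 236 280 154 201
cam [542.17004369 153.13497187 385.40610934]
mid62 [561.42868181  83.98194728  62.        ]
```

View pics/w1.png

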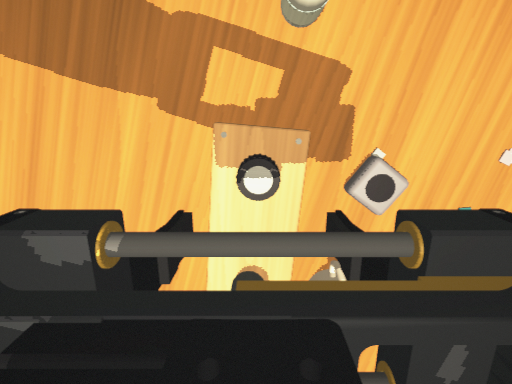

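The wrist view shows the cap under the gripper at pixel (258,177), on the board between the fingers, with nothing in the way. I descend and then grip.

>>> {"fn": "jog_arm", "kwargs": {"slide": [[-0.003,-0.003,0.05],[0,0,0.05],[0,0,0.05],[0,0,0.05],[0,0,0.039],[0,0,0],[0,0,0]], "delta_rot": [[0,0,0],[0,0,0],[0,0,0],[0,0,0],[0,0,0],[0,0,0],[0,0,0]]}}

```text
time_s: 3.98
ee_pos: [561.8, 84.9, 44.5]
eef_rot: [0.599, 0.8, 0.0, 0.001]
wrist_force: [0.2, -1.4, 0.4]
opening: 86.9
gripper_force: 0.0
```

>>> {"fn": "jog_arm", "kwargs": {"slide": [[0,0,0],[0,0,0],[0,0,0],[0,0,0],[0,0,0],[0,0,0]], "delta_rot": [[0,0,0],[0,0,0],[0,0,0],[0,0,0],[0,0,0],[0,0,0]], "hand": 0, "squeeze": 20}}

```text
time_s: 4.72
ee_pos: [560.9, 84.9, 43.4]
eef_rot: [0.6, 0.8, -0.0, 0.0]
wrist_force: [-0.4, -0.1, 1.0]
opening: 51.2
gripper_force: 20.0
```

Run:
```python
from h import *
st()
```

```text
time_s 4.725
joint_pos [ 0.011  0.282  1.815 -0.     1.045 -0.274]
ee_pos [560.924  84.879  43.416]
wrist_force [-0.424 -0.147  1.023]
moment [-0.051  0.082 -0.017]
opening 51.208
gripper_force 19.973
euler [106.3   0.  180. ]
```

>>> {"fn": "jog_arm", "kwargs": {"slide": [[0,0,0],[0,0,0],[0,0,0],[0,0,0]], "delta_rot": [[0,0,-0.055],[0,0,-0.055],[0,0,0],[0,0,0]]}}

```text
time_s: 5.22
ee_pos: [561.1, 84.9, 43.4]
eef_rot: [0.529, 0.849, 0.0, 0.0]
wrist_force: [0.5, -0.3, 1.3]
opening: 50.8
gripper_force: 20.0
```

Run:
```python
from h import *
st()
```

```text
time_s 5.225
joint_pos [ 0.011  0.282  1.815 -0.     1.044 -0.445]
ee_pos [561.069  84.874  43.401]
wrist_force [ 0.48  -0.326  1.348]
moment [-0.115  0.009 -0.015]
opening 50.823
gripper_force 19.971
euler [116.1   0.  180. ]
```

>>> {"fn": "jog_arm", "kwargs": {"slide": [[0,0,0],[0,0,0],[0,0,0],[0,0,0]], "delta_rot": [[0,0,-0.055],[0,0,-0.055],[0,0,0],[0,0,0]]}}

```text
time_s: 5.72
ee_pos: [561.0, 84.9, 43.4]
eef_rot: [0.454, 0.891, 0.0, 0.0]
wrist_force: [-0.0, 0.1, 2.0]
opening: 50.9
gripper_force: 20.0
```

Run:
```python
from h import *
st()
```

```text
time_s 5.725
joint_pos [ 0.011  0.282  1.815 -0.     1.044 -0.617]
ee_pos [560.995  84.911  43.419]
wrist_force [-0.016  0.053  2.031]
moment [-0.097 -0.061 -0.02 ]
opening 50.899
gripper_force 19.974
euler [126.   0. 180.]
```

The cap has turned 20° anticlockwise with almost no moment, so that is the loosening way. I continue to 75°.

>>> {"fn": "jog_arm", "kwargs": {"slide": [[0,0,0],[0,0,0],[0,0,0],[0,0,0],[0,0,0],[0,0,0],[0,0,0],[0,0,0],[0,0,0]], "delta_rot": [[0,0,-0.08],[0,0,-0.08],[0,0,-0.08],[0,0,-0.08],[0,0,-0.08],[0,0,-0.08],[0,0,-0.08],[0,0,-0.05],[0,0,0]]}}

```text
time_s: 6.85
ee_pos: [561.0, 85.0, 43.4]
eef_rot: [-0.008, 1.0, 0.0, 0.0]
wrist_force: [0.2, 0.0, 1.5]
opening: 51.0
gripper_force: 20.0
```

Run:
```python
from h import *
st()
```

```text
time_s 6.85
joint_pos [ 0.011  0.282  1.815  0.     1.044 -1.575]
ee_pos [561.011  84.951  43.407]
wrist_force [0.22  0.036 1.493]
moment [ 0.036 -0.029  0.024]
opening 51.036
gripper_force 19.975
euler [-179.1    0.   180. ]
```

>>> {"fn": "jog_arm", "kwargs": {"slide": [[0,0,-0.004],[0,0,-0.004],[0,0,0]], "delta_rot": [[0,0,0],[0,0,0],[0,0,0]]}}

```text
time_s: 7.22
ee_pos: [560.9, 84.9, 49.5]
eef_rot: [-0.009, 1.0, 0.0, 0.0]
wrist_force: [-0.3, -0.5, -0.5]
opening: 51.0
gripper_force: 20.0
```

Run:
```python
from h import *
st()
```

```text
time_s 7.225
joint_pos [ 0.011  0.273  1.813  0.     1.056 -1.577]
ee_pos [560.931  84.921  49.487]
wrist_force [-0.276 -0.526 -0.502]
moment [ 0.017 -0.017  0.014]
opening 50.968
gripper_force 19.956
euler [-179.    0.  180.]
```

It lifts with only the cap's weight on the wrist, so I go straight up.

>>> {"fn": "jog_arm", "kwargs": {"slide": [[0,0,-0.02],[0,0,-0.02],[0,0,-0.02],[0,0,-0.02],[0,0,-0.02],[0,0,-0.02],[0,0,0],[0,0,0],[0,0,0]], "delta_rot": [[0,0,0],[0,0,0],[0,0,0],[0,0,0],[0,0,0],[0,0,0],[0,0,0],[0,0,0],[0,0,0]]}}

```text
time_s: 8.35
ee_pos: [560.2, 84.9, 138.4]
eef_rot: [-0.009, 1.0, -0.0, -0.001]
wrist_force: [-0.3, -0.2, -0.9]
opening: 51.2
gripper_force: 20.0
```

Run:
```python
from h import *
st()
cv2.imwrite("pics/s2.png",optics.read_camera("side"))
for q in("cap","cap_top","post_top"): print(q,[(np.round(d["at"],1),round(d["conf"],2)) for d in nets.spot_point(q,"side")[:2]])
```

```text
time_s 8.35
joint_pos [ 0.011  0.158  1.761  0.     1.223 -1.577]
ee_pos [560.234  84.889 138.355]
wrist_force [-0.283 -0.174 -0.881]
moment [ 0.054 -0.008  0.005]
opening 51.202
gripper_force 19.956
euler [-1.79e+02 -1.00e-01  1.80e+02]
cap []
cap_top [(array([559.6,  87.5, 173.6]), 0.81)]
post_top [(array([560.1,  80.2,  74.9]), 0.84)]
```

View pics/s2.png

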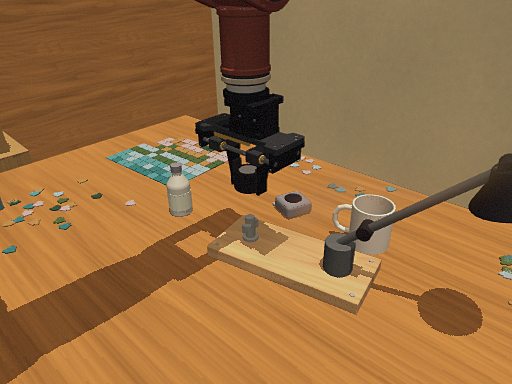

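The cap is in the gripper at pixel (250,180), straight above the bare post at (250,228). Its underside is about 64 mm above the post top. The mug, tape measure and glue bottle have not moved.

```bash
python3 -c "
from station import sign_off
print(sign_off())"
```

```text
the job is handed in; nothing more can be done
None
```

The cap loosened anticlockwise and came off at about 75°; at hand-in it was held still in the gripper, straight above the bare post and about 6 cm clear, with the mug, tape measure and glue bottle untouched.

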